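Record the tray row and index the inspection camera to the next hole

TASK

This row of gold links has been inspected. On the control station press the large round key to take the picture and then the square key to store it, one at a time, leaving the small key between them (delete) alone. Then pull up the index plunger's knob on the camera sleeve, slide the sleeve along the square tube to the next hole on the left (seen from the robot), no further, and let the pin drop fully home there; finish while still gripping the knob, holding the pin engaged, and leave the trays and the bottle where they are.

Things in the scene. Friction and masses are not known exactly. Their poses are not given: they have to be found in the camera images.
- gantry: Fixed camera gantry: a 30 mm square aluminium tube, top face 200 mm above the bench, on two posts 280 mm apart with 4 mm black caps. Origin: on the bench under the tube's middle; y runs along the tube to the robot's left, x away from the robot. Four holes 11 mm wide in the tube's top at y = -67.5, -22.5, 22.5, 67.5 mm; the pin starts in the one at -22.5
- next_hole (a point): centre of the mouth of the next hole to the left (gantry y = +22.5 mm), on the tube's top face, 200 mm above the bench
- sleeve (a joint): travel in m of the dark sleeve (42 x 60 x 42 mm, top 206 mm above the bench) on the tube; it carries a small camera on its far side, all below 220 mm. 0 in the starting hole, grows to the robot's left (gantry +y), 0.045 at the next hole. With the pin in a hole it is locked with about 1.5 mm play either way; pin out, it slides with about 3 N friction
- plunger (a joint): lift in m of the spring-loaded index plunger (black knob on an 8 mm steel pin) on the sleeve: 0 pin fully home, 0.014 fully up. The round-ended pin reaches 9 mm into the tube, so it is clear of the hole from 0.009 up. The spring pushes down with 7 N at home, 12 N fully up; let down between holes, the pin rides on the tube and snaps into a hole when over it
- knob_centre (a point): centre of the plunger's knob, on its upright axis; moves with sleeve and plunger; 234 mm above the bench when home. The knob is a black cylinder 28 mm across and 26 mm high; its underside is 15 mm above the sleeve's top when home, over a steel guide body 20 mm across and 14 mm high
- station: Grey control station fixed to the bench, 74 x 150 x 44 mm high, left or right of the gantry; origin under its centre, y (long side) along the keys to the robot's left. Three black spring keys stand 10 mm proud, 45 mm apart: large round (30 mm) at the left end, small round (16 mm) in the middle, square (25 mm) at the right end. Each goes down 5 mm and needs about 4 N
- key_large_top (a point): centre of the top face of the large round key (picture), 54 mm above the bench; moves down with the key
- key_large (a joint): large round key: 0 up, 0.005 m fully pressed; springs back
- key_square_top (a point): centre of the top face of the square key (store), 54 mm above the bench; moves down with the key
- key_square (a joint): square key: 0 up, 0.005 m fully pressed; springs back
- key_small (a joint): small round key in the middle (delete; not to be pressed): 0 up, 0.005 m fully pressed
- pocket_tray: white pocket tray with gold links, 200 x 190 x 24 mm, loose on the bench under the camera; origin under its centre
- red_tray: red tray with gold links, 140 x 180 x 30 mm, loose on the bench, on the other side of the gantry from the station; origin under its centre
- bottle: white plastic dispenser bottle with a steel cap, 64 mm across, 130 mm high, loose, beyond the gantry on the right; origin under its centre
There are look-alikes about, which are no part of the job. What is shaped like the station but green is not meant.

How it is judged:
On the way, in this order (a step that is already met when the one before it is completed fails the run):
1. the large round key is pressed down (at least 3.5 mm) with the square key up (value of joint key_large above 0.0035 m and value of joint key_square below 0.0015 m), for 0.05 s.
2. then the square key is pressed down (at least 3.5 mm) with the large key up again (value of joint key_square above 0.0035 m and value of joint key_large below 0.0015 m), for 0.05 s.
3. then the plunger is pulled up out of the starting hole (at least 7.5 mm) while the sleeve is still there (value of joint plunger above 0.0075 m and value of joint sleeve below 0.01 m), for 0.05 s.
At the end, for the whole second after the job is handed in: The sleeve stands at the next hole to the left (45 mm on, within 3 mm) and at rest, the pin is home (within 2.5 mm), the knob is still between the fingers (the grasp point within 26 mm of the knob's centre) and gripped with more than 2 N, and the keys are up (value of joint sleeve between 0.042 and 0.048 m and value of joint plunger below 0.0025 m and velocity of joint sleeve between -0.01 and 0.01 m/s and distance between the grasp point and knob_centre below 0.026 m and contact force between the fingers and plunger above 2 N and value of joint each of key_large, key_square below 0.0015 m); the arm keeps its last pose, push and grip.
It fails at once if the small middle key (delete) is pressed by more than 3 mm (value of joint key_small above 0.003 m).
It fails at once if the sleeve goes more than 15 mm beyond the next hole (value of joint sleeve above 0.06 m).
It fails at once if the white tray, the red tray or the bottle is moved by more than 20 mm (distance of any of pocket_tray, red_tray, bottle from where it was at the start of the episode above 0.02 m).
It also fails if it takes over 59 s, if anything falls off the work surface, if the arm or the gripper's body presses on something with over 40 N, if the wrist force passes 120 N, or if a joint passes its speed limit or range.

ROBOT

A 6-joint arm with a two-finger parallel gripper is mounted at the origin on the work surface. World frame = base frame: x ahead of the robot, y to its left, z up, the work surface at z = 0. Lengths are in m, angles in rad, forces in N, time in s.
With the tool pointing down it reaches from about 0.25 to 0.725 m from the base axis. Payload 4 kg.
Tool frame: the origin (TCP) lies at the very end of the fingers, on their centre line; the grasp point (between the pads) lies 19 mm behind it; z points along the fingers, y is the line along which they close (so a half turn about z gives the same grasp; the last joint's range is limited). The gripper opens to 85 mm and grips with 20 to 120 N. Pads are 22 mm wide; open, the fingers measure 114 mm over their backs; the gripper's body (76 mm by 85 mm) begins 54 mm behind the grasp point. The pads swing forward as they close: fully open they stand 13 mm farther back than shut.
Start: joints at [-1.311, 0.241, 0.005, 1.335, 0, 1.571], TCP at [0.128, -0.483, 0.231] pointing down, gripper open.
Joint ranges: [-2.72, 2.72], [-1.05, 1.87], [-1.09, 1.28], [-1.99, 2.15], [-1.42, 1.44], [-3.14, 3.14]. Speed limits (rad/s): [2.79, 2.79, 3.14, 3.14, 3.14, 3.14].

INTERFACE

Orientations are given as a unit quaternion [x, y, z, w].
In Python, from workcell import bot, vision, workorder gives the robot as it stands.
- The arm moves only by the shell command python3 -m creep 'ROWS' [OPENING]. ROWS is JSON, a list of rows, each a list of 2 entries, a list of its own where there are three numbers: the shift along the tool's x, y, z in mm, then the turn, a rotation vector about the tool's x, y, z in rad. In form: [[[dx, dy, dz], [wx, wy, wz]], ...]. A call has 1 to 12 rows; each row shifts and turns the commanded pose from where the row before left it, along the tool's axes as they then stand; what a row does not reach is not made up. A row lasts 1/8 s, in which the tool goes at most 62.5 mm and 10.7 degrees, less where a joint would pass 70% of its speed; a pose out of reach is approached as far as the arm can. A call is refused whole if a number of a shift passes 62.5 or a number of a turn 0.188, either way. A call with a gripper value outside its range is refused whole. OPENING is the finger opening in mm, from 0 to 85.4, set as the call begins (- or left out, the last holds). The fingers move at their own pace and stop on an object; the grip force is fixed at half the most. Time passes only in rows, so rows that do not move let the fingers close. It gives the time, the measured TCP pose, the force, the opening and the grip force at its end, in the units of the state.
- bot.get_obs(): the state, without advancing time (a new reading comes with each control period).
- vision.camera(name): name is "scene" or "side" or "wrist"; returns a dict with "image" (400x640x3 uint8, blue, green, red), "z_map" (400x640 float32, m along the optical axis (not along the pixel's ray), 0 where there is no reading), "K" (3x3 intrinsics, pixels), "k1" (the pictures are not rectified: a ray, as slopes to the right and down, at radius r is drawn at 1 + k1 r^2 times it, then the intrinsics apply), "rvec" (rotation vector, rad) and "tvec" (3), from world to camera coordinates, as OpenCV has them; the wrist camera has in their place "tool_from_camera" (4x4, takes a point from camera to tool coordinates, whose origin is the TCP and whose axes are the flange's). Camera axes: x right, y down, z forward; pixel columns grow to the right and rows downward; lengths in m; the calibration is good to about 2 mm. A picture is of the moment at which its call begins: read the wrist's pose just before it.
- workorder.job_done(): hands the job in; it is judged then, once.
Trained networks look in a picture, given as the dict that the camera call returned (one of the last four; its "shot" number tells which), for a name from the list of things; names that differ only in an ending like _2 or _b are one class to them, and where a whole thing is asked for, a point or a joint stands for the part that bears it (a point fixed in the world has none). Each returns a list of dicts, best first, with "score" (0 to 1); they miss things now and then, are a little off and sometimes report something else, mostly with a low value. They report only what shows in the picture. A call takes as long as a camera call. They do not tell look-alikes from the thing itself.
- vision.spot_in(picture, query): "position" ([column, row] in pixels, amid what is visible of it).
- vision.place_of(picture, query): "position" ([column, row] in pixels: a listed point, or the origin of a listed thing).
The state is a dict: "clock": time; "joint_pos": joint angles; "joint_vel": joint speeds; "tau": joint torques, N m; "eef_pos": TCP position; "tool_rot": TCP orientation; "ft_force": force on the tool from outside, world axes, zero at the start; "ft_torque": the same for the moment, N m; "grip_width": finger opening in m; "grasp_force": force on a finger pad.
Only numpy, scipy, OpenCV 4.12 (cv2) and the standard library are available. Lean on these libraries where they do the work, as an engineer would, in place of code of your own. Each camera call takes 0.05 s, during which the arm holds its last target. There are 200 camera calls.

## Working session

There is one attempt and no reset: what is moved stays moved. The work goes in short steps, Python scripts to look and compute and a shell command to move; the robot and the scene stay as the last step left them, time stands still between calls to the robot, and variables do not carry over. Pictures are saved under pics/ and viewed, at most 10 in all, crops included, and the job is handed in when it is done.

```bash
mkdir -p pics
cat > h.py <<'E'
import numpy as np,cv2
from scipy.spatial.transform import Rotation as R
from workcell import bot,vision,workorder
def pose(c,o=None):
    "camera->world R,t"
    if 'rvec' in c:
        Rm=cv2.Rodrigues(np.array(c['rvec'],float))[0]; return Rm.T,-Rm.T@np.array(c['tvec'],float).ravel()
    T=np.array(c['tool_from_camera']); Rt=R.from_quat(o['tool_rot']).as_matrix()
    return Rt@T[:3,:3],Rt@T[:3,3]+np.array(o['eef_pos'])
def ray(c,p):
    K=np.array(c['K']); 
    d=cv2.undistortPoints(np.array([[p]],float),K,np.array([c['k1'],0,0,0.])).ravel()
    return np.array([d[0],d[1],1.])
def at_z(c,p,z,o=None):
    Rm,t=pose(c,o); d=Rm@ray(c,p); return t+d*(z-t[2])/d[2]
def at_depth(c,p,o=None):
    Rm,t=pose(c,o); return t+Rm@ray(c,p)*c['z_map'][int(round(p[1])),int(round(p[0]))]
def proj(c,P,o=None):
    Rm,t=pose(c,o); return cv2.projectPoints(((np.array(P)-t)@Rm).reshape(-1,1,3),np.zeros(3),np.zeros(3),np.array(c['K']),np.array([c['k1'],0,0,0.]))[0].reshape(-1,2)
E
python3 - <<'E'
from h import *
np.set_printoptions(precision=3,suppress=True)
for n in ("scene","side"):
    c=vision.camera(n); cv2.imwrite(f'pics/{n}0.png',c['image']); print(n,pose(c)[1])
    for q,z in (("key_large_top",.054),("key_square_top",.054),("station",0),("knob_centre",.234),("gantry",0),("next_hole",.2),("red_tray",0),("bottle",0),("pocket_tray",0)):
        for r in vision.place_of(c,q)[:3]: print(q,round(r['score'],2),np.array(r['position']),at_z(c,r['position'],z))
print(bot.get_obs())
E
```

```text
scene [1.81  0.432 1.155]
key_large_top 0.61 [276.7 207.8] [ 0.448 -0.284  0.054]
key_large_top 0.6 [290.8 180.5] [ 0.252 -0.316  0.054]
key_large_top 0.38 [233.1 185.6] [ 0.38  -0.514  0.054]
key_square_top 0.62 [222.8 166.5] [ 0.268 -0.632  0.054]
key_square_top 0.54 [269.3 176.2] [ 0.258 -0.412  0.054]
key_square_top 0.36 [255.9 198.3] [ 0.424 -0.386  0.054]
station 0.93 [270.2 214.6] [ 0.432 -0.322  0.   ]
station 0.79 [233.  188.2] [ 0.328 -0.551  0.   ]
station 0.67 [322.8 215.6] [ 0.356 -0.131  0.   ]
gantry 0.18 [334.5 210.4] [ 0.305 -0.101  0.   ]
next_hole 0.73 [337.3 208.7] [ 0.553 -0.004  0.2  ]
red_tray 0.94 [433.1 264.7] [0.468 0.328 0.   ]
bottle 0.57 [233.2 259.3] [ 0.719 -0.321  0.   ]
pocket_tray 0.63 [310.8 272.9] [ 0.674 -0.046  0.   ]
side [0.136 0.999 1.126]
key_large_top 0.59 [375.6 172.3] [ 0.363 -0.547  0.054]
key_large_top 0.51 [390.9 209.7] [ 0.251 -0.318  0.054]
key_large_top 0.46 [338.6 202.8] [ 0.456 -0.288  0.054]
key_square_top 0.57 [350.8 224.5] [ 0.376 -0.18   0.054]
key_square_top 0.44 [396.6 192.1] [ 0.25  -0.438  0.054]
key_square_top 0.42 [386.9 
[... 255 characters left out ...]
209.6] [ 0.565 -0.018  0.2  ]
next_hole 0.39 [291.  197.9] [ 0.575 -0.081  0.2  ]
red_tray 0.61 [276.8 336.5] [0.465 0.329 0.   ]
bottle 0.94 [278.4 196.1] [ 0.724 -0.308  0.   ]
pocket_tray 0.57 [262.2 240.3] [ 0.678 -0.039  0.   ]
{'clock': 1.0, 'joint_pos': array([-1.311,  0.241,  0.005,  1.335, -0.   ,  1.571]), 'joint_vel': array([-0.001,  0.002,  0.001,  0.   , -0.   ,  0.001]), 'tau': array([ -0.   , -37.222,  25.27 ,   0.001,   0.   ,   0.   ]), 'eef_pos': array([ 0.128, -0.483,  0.231]), 'tool_rot': array([ 0.992,  0.13 , -0.   ,  0.   ]), 'ft_force': array([ 0.132, -0.447,  0.499]), 'ft_torque': array([ 0.023, -0.03 ,  0.007]), 'grasp_force': 0.0, 'grip_width': 0.08527614060226253}
```

View pics/scene0.png

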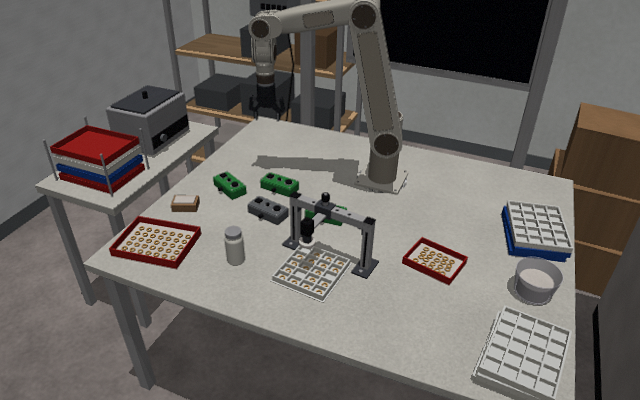

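View pics/side0.png

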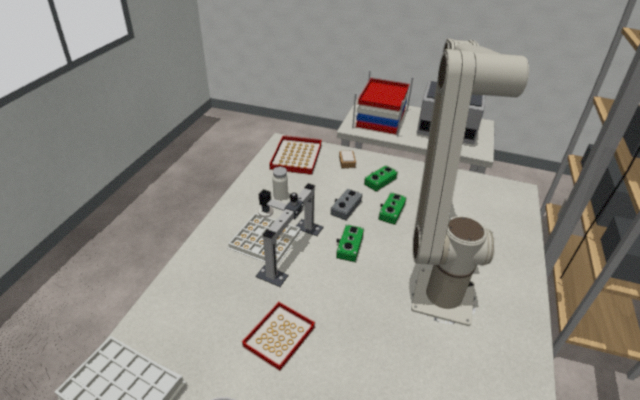

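Candidates for the station are the grey one (scene 268,208; side 347,203) and three green ones (scene 229,184; 280,184; 325,213). Only the grey one fits, because green is excluded. I'll confirm that in a crop.

Run:
```python
import cv2,numpy as np
a=cv2.imread('pics/scene0.png')[165:285,205:385];b=cv2.imread('pics/side0.png')[165:285,230:410]
cv2.imwrite('pics/crop.png',cv2.resize(np.hstack([a,b]),(800,267),interpolation=2))
```

```text
(no output)
```

View pics/crop.png

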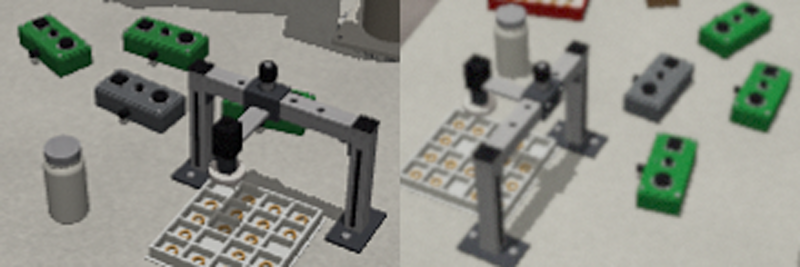

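The crop confirms it: the grey station (scene 268,208) has the square key at its right end and the large round key nearest the gantry. Next I'll move above it with the fingers shut.

```bash
python3 -m creep '[[[30,-6,0],[0,0,0]],[[40,-8,-5],[0,0,0]],[[42,-8,-5],[0,0,0]],[[42,-8,-5],[0,0,0]],[[42,-8,-5],[0,0,0]],[[42,-8,-5],[0,0,0]],[[42,-8,-5],[0,0,0]],[[30,-6,0],[0,0,0]],[[20,-4,0],[0,0,0]],[[0,0,0],[0,0,0]]]' 0
cat > look.py <<'E'
import sys
from h import *
np.set_printoptions(precision=4,suppress=True)
o=bot.get_obs(); c=vision.camera("wrist"); cv2.imwrite(f'pics/{sys.argv[1]}.png',c['image'])
print(o['clock'],o['eef_pos'],R.from_quat(o['tool_rot']).as_matrix().tolist())
for a in sys.argv[2:]:
    q,z=a.split(':')
    for r in vision.place_of(c,q)[:3]: print(q,round(r['score'],2),np.array(r['position']),at_z(c,r['position'],float(z),o),at_depth(c,r['position'],o))
E
python3 look.py w1 key_large_top:.054 key_square_top:.054 knob_centre:.234 next_hole:.2
```

```text
clock: 2.25
eef_pos: [0.4316, -0.3361, 0.2609]
tool_rot: [0.991, 0.13, -0.0, -0.0]
ft_force: [-0.8, -0.4, -1.0]
grip_width: -0.0001
grasp_force: 0.0
2.25 [ 0.4316 -0.3361  0.2609] [[0.9659686949537731, 0.2586581850313378, -0.0006509113597559318], [0.25865836169739814, -0.9659688457826825, 0.00020224067360807653], [-0.0005764488893152935, -0.00036372182547646074, -0.9999997677065289]]
key_large_top 0.95 [437.5 255.5] [ 0.354  -0.5269  0.054 ] [ 0.3541 -0.5268  0.0542]
key_large_top 0.59 [ 92.6 171.1] [ 0.3546 -0.0767  0.054 ] [ 0.3551 -0.0775  0.0551]
key_large_top 0.57 [275.3 284.1] [ 0.253 -0.326  0.054] [ 0.2533 -0.326   0.0544]
key_square_top 0.91 [483.1 290. ] [ 0.3191 -0.6102  0.054 ] [ 0.3194 -0.6098  0.0545]
key_square_top 0.73 [166.9 183.6] [ 0.3619 -0.1653  0.054 ] [ 0.3616 -0.1651  0.0534]
key_square_top 0.62 [350.9 181.1] [ 0.4236 -0.3836  0.054 ] [ 0.4234 -0.3837  0.0534]
```

View pics/w1.png

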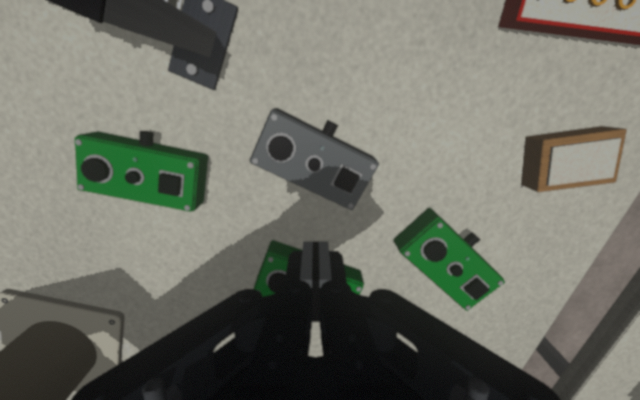

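The wrist view shows the grey station with its large key at (281,148), small key at (315,163) and square key at (347,180). I'll compute the key positions, and look for the gantry in the scene and side views.

Run:
```python
from h import *
np.set_printoptions(precision=4,suppress=True)
o=bot.get_obs(); c=vision.camera("wrist")
Rt=R.from_quat(o['tool_rot']).as_matrix()
g=cv2.cvtColor(c['image'],cv2.COLOR_BGR2GRAY)
for p in ((281,148),(315,163),(347,180)):
    x,y=p; w=g[y-14:y+15,x-14:x+15]; m=(w<45).astype(np.uint8)
    n,l,s,ce=cv2.connectedComponentsWithStats(m); k=l[14,14]
    q=ce[k]+[x-14,y-14]; P=at_z(c,q,.054,o); print(q,s[k],P,at_depth(c,q,o),'tool mm',1000*Rt.T@(P-o['eef_pos']))
```

```text
[280.0072 147.9386] [  3   4  21  20 277] [ 0.4395 -0.2916  0.054 ] [ 0.4395 -0.2916  0.0541] tool mm [ 20.9367 -41.7151 207.3978]
[313.0789 162.5921] [ 8  9  9 10 76] [ 0.4323 -0.334   0.054 ] [ 0.4325 -0.3339  0.0545] tool mm [  3.1953  -2.5573 207.4052]
[345.575  178.7111] [  1   1  24  24 360] [ 0.423  -0.3776  0.054 ] [ 0.4229 -0.3777  0.0537] tool mm [-17.0163  37.2816 207.4134]
```

```bash
python3 -m creep '[[[10.5,-21,20],[0,0,0]],[[10.5,-21,30],[0,0,0]],[[0,0,40],[0,0,0]],[[0,0,40],[0,0,0]],[[0,0,36],[0,0,0]],[[0,0,20],[0,0,0]],[[0,0,10],[0,0,0]],[[0,0,0],[0,0,0]]]'
```

```text
clock: 3.55
eef_pos: [0.44, -0.2908, 0.0652]
tool_rot: [0.992, 0.129, -0.0, -0.0]
ft_force: [0.4, 0.1, 0.4]
grip_width: -0.0
grasp_force: 0.0
```

```bash
python3 -m creep '[[[0,0,6],[0,0,0]],[[0,0,6],[0,0,0]],[[0,0,4],[0,0,0]],[[0,0,0],[0,0,0]],[[0,0,0],[0,0,0]]]'
```

```text
clock: 4.18
eef_pos: [0.441, -0.291, 0.0499]
tool_rot: [0.992, 0.13, 0.0, 0.001]
ft_force: [-0.0, -0.3, 3.2]
grip_width: -0.0002
grasp_force: 1.7
```

```bash
python3 -m creep '[[[0,0,1.5],[0,0,0]],[[0,0,0],[0,0,0]],[[0,0,0],[0,0,0]]]'
```

```text
clock: 4.55
eef_pos: [0.441, -0.2911, 0.049]
tool_rot: [0.992, 0.13, 0.001, 0.001]
ft_force: [-0.5, -0.3, 9.1]
grip_width: -0.0
grasp_force: 4.4
```

```bash
python3 -m creep '[[[0,0,-15],[0,0,0]],[[0,0,-20],[0,0,0]],[[-13,26,0],[0,0,0]],[[-14,27,0],[0,0,0]],[[-13,26,0],[0,0,0]],[[0,0,10],[0,0,0]],[[0,0,10],[0,0,0]],[[0,0,0],[0,0,0]]]'
```

```text
clock: 5.55
eef_pos: [0.4211, -0.3753, 0.0612]
tool_rot: [0.992, 0.13, -0.001, -0.002]
ft_force: [-0.1, 0.2, -0.3]
grip_width: 0.0002
grasp_force: 0.0
```

```bash
python3 -m creep '[[[0,0,6],[0,0,0]],[[0,0,6],[0,0,0]],[[0,0,3],[0,0,0]],[[0,0,2],[0,0,0]],[[0,0,0],[0,0,0]],[[0,0,0],[0,0,0]]]'
```

```text
clock: 6.3
eef_pos: [0.4226, -0.3769, 0.0488]
tool_rot: [0.992, 0.13, 0.001, 0.0]
ft_force: [-3.8, 5.2, 17.6]
grip_width: 0.0001
grasp_force: 8.9
```

```bash
python3 -m creep '[[[0,0,-15],[0,0,0]],[[0,0,-35],[0,0,0]],[[0,0,-45],[0,0,0]],[[0,0,-45],[0,0,0]],[[8,-14,-45],[0,0,0]],[[20,-35,-35],[0,0,0]],[[25,-45,-30],[0,0,0]],[[25,-45,-20],[0,0,0]],[[25,-45,-20],[0,0,0]],[[25,-45,-20],[0,0,0]],[[20,-35,0],[0,0,0]],[[9,-22,0],[0,0,0]]]' 85
```

```text
clock: 7.8
eef_pos: [0.5008, -0.0586, 0.3561]
tool_rot: [0.991, 0.131, 0.0, 0.0]
ft_force: [-0.4, 0.4, -0.2]
grip_width: 0.0848
grasp_force: 0.0
```

```bash
python3 -m creep '[[[0,0,0],[0,0,0]],[[0,0,0],[0,0,0]]]';python3 look.py w2 knob_centre:.234 next_hole:.2
```

```text
clock: 8.05
eef_pos: [0.5002, -0.0609, 0.3558]
tool_rot: [0.992, 0.129, -0.0, 0.0]
ft_force: [-0.0, -0.3, 0.6]
grip_width: 0.0853
grasp_force: 0.0
8.05 [ 0.5002 -0.0609  0.3558] [[0.9664813372531682, 0.25673678838482794, -0.00021501435283005052], [0.2567366558061962, -0.9664812631616, -0.0005074672488947683], [-0.0003380928550127882, 0.0004352555594280813, -0.9999998481228982]]
knob_centre 0.75 [320.4 133. ] [ 0.5492 -0.0528  0.234 ] [ 0.551  -0.0521  0.2487]
next_hole 0.85 [274.1 110.8] [ 0.5541 -0.0055  0.2   ] [ 0.5537 -0.0051  0.196 ]
```

View pics/w2.png

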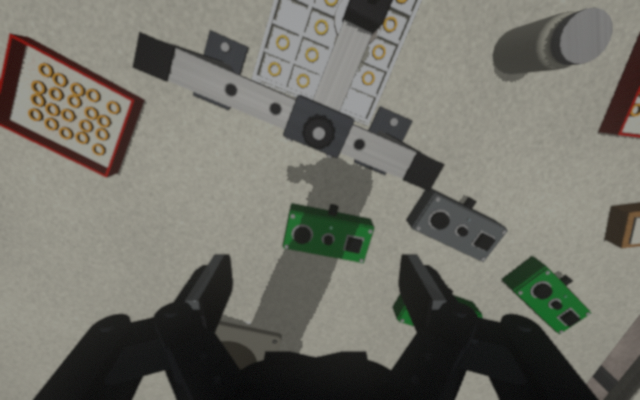

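The knob top is at (320,133). The holes are at (231,90), (275,109) and (359,144), and (275,109) is the next one to the left.

Run:
```python
from h import *
np.set_printoptions(precision=4,suppress=True)
o=bot.get_obs(); c=vision.camera("wrist"); Rt=R.from_quat(o['tool_rot']).as_matrix()
H=[at_z(c,p,.2,o) for p in ((231,90),(275,109),(359,144))]; k=at_z(c,(319.5,132.5),.247,o)
print(np.array(H),k)
u=H[0]-H[2]; print(np.linalg.norm(u)); u/=np.linalg.norm(u); s=H[2]+.045*u; n=H[2]+.09*u
print('start hole',s,'next',n,'u tool',Rt.T@u,'yaw',np.arctan2((Rt.T@u)[0],-(Rt.T@u)[1]))
for P in (s,k): print(1000*Rt.T@(P-o['eef_pos']))
```

```text
[[ 0.5623  0.0374  0.2   ]
 [ 0.556  -0.0066  0.2   ]
 [ 0.5444 -0.0954  0.2   ]] [ 0.551  -0.0519  0.247 ]
0.13408590707169207
start hole [ 0.5504 -0.0508  0.2   ] next [ 0.5564 -0.0063  0.2   ] u tool [ 0.3821 -0.9241 -0.0002] yaw 0.3920524844118983
[ 51.3309   2.5413 155.7745]
[ 51.5922   3.7123 108.7747]
```

```bash
python3 -m creep '[[[0,0,0],[0,0,0.13]],[[0,0,0],[0,0,0.13]],[[0,0,0],[0,0,0.132]],[[16,-5,10],[0,0,0]],[[20,-6,20],[0,0,0]],[[13,-5,20],[0,0,0]],[[0,0,10],[0,0,0]],[[0,0,0],[0,0,0]],[[0,0,0],[0,0,0]]]'
python3 look.py w3 knob_centre:.234 next_hole:.2
```

```text
clock: 9.38
eef_pos: [0.5497, -0.0616, 0.2968]
tool_rot: [0.998, -0.058, 0.001, -0.004]
ft_force: [-0.7, 0.0, -0.6]
grip_width: 0.0851
grasp_force: 0.0
9.375 [ 0.5497 -0.0616  0.2968] [[0.9933105274144783, -0.1154500224378272, 0.0023427434081382146], [-0.11546634268279307, -0.993272442515773, 0.008796513298500425], [0.0013114248095026514, -0.009008177277123868, -0.9999585655951516]]
knob_centre 0.64 [300.2 213.2] [ 0.549  -0.0502  0.234 ] [ 0.5548 -0.0518  0.2483]
knob_centre 0.33 [ 94.1 231. ] [0.5521 0.1097 0.234 ] [0.4629 0.3125 0.0066]
next_hole 0.75 [252.7 197.8] [ 0.5539 -0.0076  0.2   ] [ 0.5528 -0.0067  0.1965]
```

View pics/w3.png

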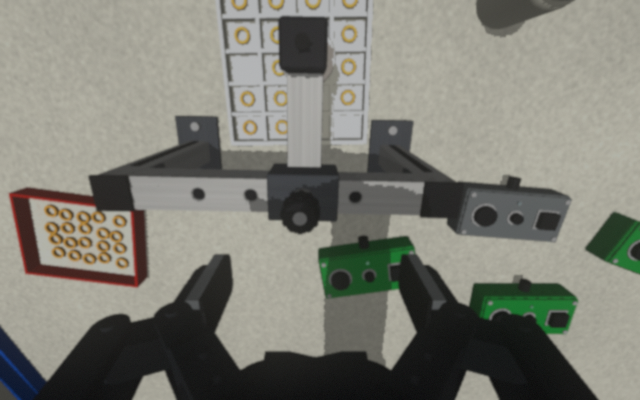

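The tool is aligned with the tube and the knob is at about (299,217), roughly 10 mm to the left. I'll correct by that much and descend.

```bash
python3 -m creep '[[[0,-5,10],[0,0,0]],[[0,-5,20],[0,0,0]],[[0,0,20],[0,0,0]],[[0,0,15],[0,0,0]],[[0,0,8],[0,0,0]],[[0,0,4],[0,0,0]],[[0,0,0],[0,0,0]],[[0,0,0],[0,0,0]]]'
python3 look.py w4 knob_centre:.234
```

```text
clock: 10.52
eef_pos: [0.5507, -0.0556, 0.2197]
tool_rot: [0.999, -0.054, 0.001, -0.006]
ft_force: [-0.4, -1.0, 0.6]
grip_width: 0.0852
grasp_force: 0.0
10.525 [ 0.5507 -0.0556  0.2197] [[0.9941965486741997, -0.10754583505692968, 0.00266757684374821], [-0.10757133914272514, -0.9941151181698351, 0.012788229792109097], [0.001276557617357588, -0.01300096873631556, -0.9999146689655907]]
knob_centre 0.92 [307. 271.] [ 0.5498 -0.0522  0.234 ] [ 0.5584 -0.0537  0.2471]
```

View pics/w4.png

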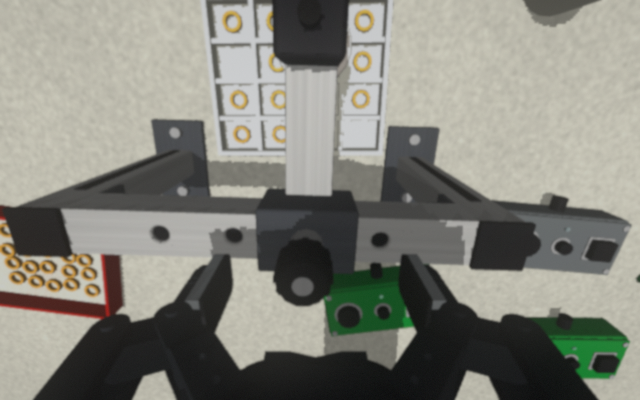

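The knob (304,280) sits between the open fingers. I'll centre it, take out the small tilt and close.

```bash
python3 -m creep '[[[0,-3.5,0],[-0.013,0,0.02]],[[0,0,0],[0,0,0]],[[0,0,0],[0,0,0]]]'; python3 -c "
from h import *
print(bot.get_obs()['joint_pos'],bot.get_obs()['eef_pos'])"
python3 -m creep '[[[0,0,0],[0,0,0]],[[0,0,0],[0,0,0]],[[0,0,0],[0,0,0]],[[0,0,0],[0,0,0]],[[0,0,0],[0,0,0]],[[0,0,0],[0,0,0]]]' 15
```

```text
clock: 11.0
eef_pos: [0.5497, -0.0609, 0.2191]
tool_rot: [0.998, -0.057, 0.0, -0.004]
ft_force: [0.4, 0.1, 0.1]
grip_width: 0.0848
grasp_force: 0.0
[-0.11424829  0.35145034  0.12553966  1.34499944  0.00711372  3.14159071] [ 0.54966481 -0.06089976  0.2190799 ]
clock: 11.75
eef_pos: [0.5507, -0.052, 0.2212]
tool_rot: [0.998, -0.054, 0.002, -0.012]
ft_force: [-1.6, 23.4, 11.2]
grip_width: 0.0263
grasp_force: 59.7
```

Joint 6 has hit its limit at 3.14, which caused the drift. I'll release, rise, turn half round and regrasp with joint 6 near 0.

```bash
python3 -m creep '[[[0,0,0],[0,0,0]],[[0,0,0],[0,0,0]],[[0,0,0],[0,0,0]],[[0,0,-10],[0,0,0]],[[0,0,-25],[0,0,0]],[[0,0,-25],[0,0,0]],[[0,0,-20],[0,0,-0.1]],[[0,0,0],[0,0,-0.18]],[[0,0,0],[0,0,-0.18]],[[0,0,0],[0,0,-0.18]],[[0,0,0],[0,0,-0.18]],[[0,0,0],[0,0,-0.18]]]' 85
python3 -m creep '[[[0,0,0],[0,0,-0.18]],[[0,0,0],[0,0,-0.18]],[[0,0,0],[0,0,-0.18]],[[0,0,0],[0,0,-0.18]],[[0,0,0],[0,0,-0.18]],[[0,0,0],[0,0,-0.18]],[[0,0,0],[0,0,-0.18]],[[0,0,0],[0,0,-0.18]],[[0,0,0],[0,0,-0.18]],[[0,0,0],[0,0,-0.18]],[[0,0,0],[0,0,-0.18]],[[0,0,0],[0,0,-0.1]]]'
python3 -m creep '[[[0,0,0],[0,0,0]],[[0,0,0],[0,0,0]]]'
python3 - <<'E'
from h import *
o=bot.get_obs();Rt=R.from_quat(o['tool_rot']).as_matrix();print(o['joint_pos'],Rt.tolist())
u=np.array([.1331,.9911,0]);v=Rt.T@u;print('u tool',v)
print(1000*Rt.T@(np.array([.5508,-.0515,.218])-o['eef_pos']))
E
```

```text
clock: 13.25
eef_pos: [0.5497, -0.0619, 0.2998]
tool_rot: [0.902, 0.431, 0.002, -0.003]
ft_force: [0.0, 0.7, -0.7]
grip_width: 0.0849
grasp_force: 0.0
clock: 14.75
eef_pos: [0.5497, -0.0619, 0.2997]
tool_rot: [0.086, 0.996, 0.003, 0.0]
ft_force: [0.1, -1.1, 0.4]
grip_width: 0.0848
grasp_force: 0.0
clock: 15.0
eef_pos: [0.5497, -0.0616, 0.2994]
tool_rot: [0.089, 0.996, 0.004, 0.0]
ft_force: [-0.2, 0.4, 0.8]
grip_width: 0.0854
grasp_force: 0.0
[-0.11550218  0.33362016  0.3067094   1.54364694  0.00703011  0.06197958] [[-0.9842916639616887, 0.17654694445136357, 0.0010472155545600292], [0.17654994007471966, 0.9842671064209384, 0.00695570825771931], [0.0001972692157096637, 0.007031331498425484, -0.9999752604250848]]
u tool [0.04396943 0.99900553 0.00703319]
[ 0.658657    9.59206784 81.44355418]
```

```bash
python3 -m creep '[[[0,4,0],[0.007,0,-0.044]],[[0.5,5.5,10],[0,0,0]],[[0,0,20],[0,0,0]],[[0,0,20],[0,0,0]],[[0,0,18],[0,0,0]],[[0,0,9],[0,0,0]],[[0,0,4],[0,0,0]],[[0,0,0],[0,0,0]],[[0,0,0],[0,0,0]]]'
python3 look.py w5 knob_centre:.234
python3 - <<'E'
from h import *
o=bot.get_obs();Rt=R.from_quat(o['tool_rot']).as_matrix();print(o['joint_pos'])
print(1000*Rt.T@(np.array([.5508,-.0515,.218])-o['eef_pos']))
E
```

```text
clock: 16.12
eef_pos: [0.551, -0.0519, 0.2188]
tool_rot: [0.066, 0.998, 0.0, 0.0]
ft_force: [0.2, 0.1, 0.4]
grip_width: 0.0851
grasp_force: 0.0
16.125 [ 0.551  -0.0519  0.2188] [[-0.9913434590507177, 0.13129054399131662, 0.0009691521150351698], [0.1312906059797373, 0.9913439245697504, 3.441857250402957e-07], [-0.0009607178728929648, 0.00012758177473672883, -0.9999995303719196]]
knob_centre 0.71 [320.2 272.1] [ 0.5502 -0.0501  0.234 ] [ 0.5416 -0.0492  0.2469]
knob_centre 0.68 [393.2 241.2] [ 0.5377 -0.0132  0.234 ] [ 0.5594 -0.0046  0.1957]
[-9.40753977e-02  3.51445869e-01  1.24620851e-01  1.34314660e+00
  7.79745466e-05  3.76229689e-02]
[0.14383453 0.43923473 0.72266344]
```

Aligned to within 1 mm and clear of the joint limits. Closing now.

```bash
python3 -m creep '[[[0,0,0],[0,0,0]],[[0,0,0],[0,0,0]],[[0,0,0],[0,0,0]],[[0,0,0],[0,0,0]],[[0,0,0],[0,0,0]],[[0,0,0],[0,0,0]]]' 0
```

```text
clock: 16.98
eef_pos: [0.5505, -0.0516, 0.2184]
tool_rot: [0.066, 0.998, 0.0, -0.0]
ft_force: [-1.8, 1.5, 3.1]
grip_width: 0.0266
grasp_force: 59.2
```

```bash
python3 -m creep '[[[0,0,-3],[0,0,0]],[[0,0,-4],[0,0,0]],[[0,0,-4],[0,0,0]],[[0,0,-1.5],[0,0,0]],[[0,0,0],[0,0,0]],[[0,0,0],[0,0,0]]]'
```

```text
clock: 17.73
eef_pos: [0.5503, -0.0519, 0.2302]
tool_rot: [0.066, 0.998, 0.0, -0.001]
ft_force: [3.8, 1.7, -11.7]
grip_width: 0.0263
grasp_force: 59.6
```

```bash
python3 -m creep '[[[0,3,0],[0,0,0]],[[0,6,0],[0,0,0]],[[0,8,0],[0,0,0]],[[0,8,0],[0,0,0]],[[0,8,0],[0,0,0]],[[0,6,0],[0,0,0]],[[0,4,0],[0,0,0]],[[0,2,0],[0,0,0]],[[0,0,0],[0,0,0]],[[0,0,0],[0,0,0]]]'
```

```text
clock: 18.98
eef_pos: [0.5565, -0.0068, 0.2306]
tool_rot: [0.066, 0.998, 0.001, -0.0]
ft_force: [3.4, 1.0, -11.8]
grip_width: 0.0262
grasp_force: 59.8
```

```bash
python3 -m creep '[[[0,0,2],[0,0,0]],[[0,0,3],[0,0,0]],[[0,0,3],[0,0,0]],[[0,0,3],[0,0,0]],[[0,0,1.5],[0,0,0]],[[0,0,0],[0,0,0]],[[0,0,0],[0,0,0]],[[0,0,0],[0,0,0]]]'
python3 look.py w6 knob_centre:.234
```

```text
clock: 19.98
eef_pos: [0.5566, -0.0069, 0.2184]
tool_rot: [0.066, 0.998, 0.0, 0.0]
ft_force: [2.0, 3.5, -5.6]
grip_width: 0.0263
grasp_force: 60.4
19.975 [ 0.5566 -0.0069  0.2184] [[-0.9913873785513829, 0.13096189358874905, 0.0002192639186090904], [0.1309620316793278, 0.9913870399481177, 0.000826608330372997], [-0.00010912121503540924, 0.0008482043139922383, -0.9999996343209341]]
knob_centre 0.84 [320.6 275.1] [ 0.5573 -0.0051  0.234 ] [ 0.5488 -0.0043  0.2466]
knob_centre 0.56 [20.6 96.8] [ 0.4576 -0.1149  0.234 ] [ 0.4376 -0.2839  0.0531]
```

```bash
python3 -m creep '[[[0,0,1],[0,0,0]],[[0,0,0],[0,0,0]],[[0,0,0],[0,0,0]],[[0,0,0],[0,0,0]]]'
python3 look.py w7 knob_centre:.234
```

```text
clock: 20.58
eef_pos: [0.5567, -0.007, 0.2183]
tool_rot: [0.066, 0.998, 0.0, 0.001]
ft_force: [-2.0, 5.3, 6.9]
grip_width: 0.0263
grasp_force: 61.1
20.575 [ 0.5567 -0.007   0.2183] [[-0.9913778788789313, 0.13102708856321865, 0.0013428820343360582], [0.13102812975049621, 0.9913783902212462, 0.0007187603343195543], [-0.0012371271554764962, 0.0008885184170946263, -0.9999988400250394]]
knob_centre 0.57 [317.6 273. ] [ 0.556  -0.0065  0.234 ] [ 0.5472 -0.0055  0.247 ]
```

View pics/w7.png

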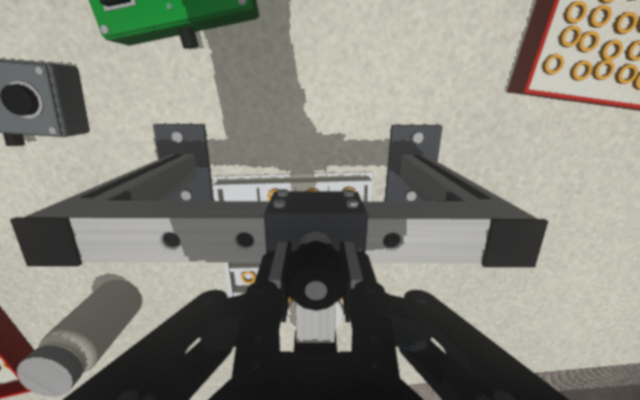

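Seen from the far side, two holes (172,240 and 245,240) lie to the robot's right and one (391,240) to its left, so the sleeve stands over the next hole. The pin is down against its stop and the knob is gripped, so I'm handing in.

```bash
python3 -c "
from workcell import workorder
print(workorder.job_done())"
```

```text
the job is handed in; nothing more can be done
None
```

The job is handed in (no verdict was returned): I pressed the large key, then the square key, and moved the sleeve one hole to the left, where by force, height and camera view the pin is home and the knob is still gripped.

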